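# Lay out the pool player's kit tray

### The job

Get the player's tray ready for the match by matching the layout drawn on it: the white cue ball resting in the round brass seat, the blue chalk standing upright and square inside the white square, and the orange-handled tip file lying flat along and inside the long white outline. The yellow ball and the green chalk are not part of this kit.

Things in the scene. Friction and masses are not known exactly. Their poses are not given: they have to be found in the camera images.
- ball_center (a point): Centre of the white cue ball: glossy sphere, 57 mm diameter, about 160 g. It starts in a black rubber ring fixed on the cloth (50 mm outside, 36 mm inside, 8 mm high), its centre 30 mm above the cloth. A yellow ball of the same size stands in a like ring nearby. The axes mean nothing.
- chalk: Blue cue chalk: block 23 x 23 mm, 22 mm tall, dark disc on top, 20 g. Origin at the centre of its underside, z up, x and y square to its sides. It lies on the cloth; a green chalk of the same size lies elsewhere.
- file: Cue-tip file lying flat on the cloth: straight bar 100 mm long, 18 mm wide, 14 mm high, about 60 g; one half an orange handle, the other a bright steel blade 16 mm wide. Origin at the centre of its underside, x along the bar to the steel end, z up. In the tray either end may point either way.
- tray: Fixed black tray, 200 (x) x 370 mm (y), floor top 6 mm and wooden lip 12 mm above cloth. Origin: centre of underside; z up; at yaw 0 x points ahead, y left. Centres on its y axis (x 0): brass ring seat y +100 mm (50 mm wide, 8 high on floor; seated ball's centre 36 mm above cloth); drawn white 36 mm square for chalk y 0; drawn outline for file y -95, inside 114 mm along x, 32 along y.
Things that resemble listed ones, but are neither listed nor needed, are in the scene too. Of the things shaped like the chalk, the blue one is meant.

How it is judged:
By the outcome, as a careful person would: the job done as asked, in the order asked, and still so for the second after the job is handed in, with the robot touching nothing.
It also fails if it takes over 72 s, if anything falls off the work surface, if the arm or the gripper's body presses on something with over 40 N, if the wrist force passes 120 N, or if a joint passes its speed limit or range.

### The arm

A 6-joint arm with a two-finger parallel gripper is mounted at the origin on the work surface. World frame = base frame: x ahead of the robot, y to its left, z up, the work surface at z = 0. Lengths are in mm, angles in rad, forces in N, time in s.
With the tool pointing down it reaches from about 350 to 775 mm from the base axis. Payload 7.3 kg.
Tool frame: the origin (TCP) lies at the very end of the fingers, on their centre line; the grasp point (between the pads) lies 19 mm behind it; z points along the fingers, y is the line along which they close (so a half turn about z gives the same grasp; the last joint's range is limited). The gripper opens to 92 mm and grips with 3 to 60 N. Pads are 19 mm wide; open, the fingers measure 130 mm over their backs; the gripper's body (75 mm by 190 mm) begins 47 mm behind the grasp point.
Start: joints at [-1.27, 0.342, 1.524, -0, 1.275, -0.146], TCP at [226.867, -473.473, 226.741] pointing down, gripper open.
Joint ranges: [-2.53, 2.53], [-0.77, 2.02], [0.04, 2.7], [-1, 4.14], [0.28, 2.66], [-3.11, 3.11]. Speed limits (rad/s): [2.57, 2.57, 3.14, 3.14, 3.14, 3.14].

### API

Orientations are given as [roll, pitch, yaw] about the fixed x, y, z axes, in that order (R = Rz(yaw) Ry(pitch) Rx(roll)).
In Python, from plant import bot gives the robot as it stands.
- The arm moves only by the tool jog_arm, never from a script. Its argument "targets" is a list of rows, each an object with "xyz": the shift along the tool's x, y, z as a fraction of full scale, a list of three; "spin": the turn about the tool's z as a fraction of full scale. In form: [{"xyz": [x, y, z], "spin": spin}, ...]. A call has exactly 10 rows; each row shifts and turns the commanded pose from where the row before left it, along the tool's axes as they then stand; what a row does not reach is not made up. Full scale, the value 1, is 80 mm for a shift and 0.1 rad for a turn. A row lasts 1/8 s, in which the tool goes at most 62.5 mm and 10.7 degrees, less where a joint would pass 70% of its speed; a pose out of reach is approached as far as the arm can. A call with a number of a shift or a turn outside -1 to 1 is refused whole. A call with a gripper value outside its range is refused whole. "gripper" is the opening in per cent of the stroke, from 0 (shut) to 100 (fully open), set as the call begins (left out, the last holds). The fingers move at their own pace and stop on an object; the grip force is fixed at half the most. Time passes only in rows, so rows that do not move let the fingers close, or fill a call up. It gives the time, the measured TCP pose, the force, the opening and the grip force at its end, in the units of the state.
- bot.get_obs(): the state, without advancing time (a new reading comes with each control period).
- bot.capture(name): name is "scene" or "top"; returns the picture (400x640x3 uint8, blue, green, red); there is no depth.
- bot.get_calibration(name): a dict with "vfov" (degrees; the focal length in pixels is half the picture's height over the tangent of half this angle, whatever the lens; pixels are square), "cx", "cy" (the principal point, pixels), "k1" (the pictures are not rectified: a ray, as slopes to the right and down, at radius r is drawn at 1 + k1 r^2 times it, then the intrinsics apply), "eye" and "rotation" of the camera in the world. Camera axes: x right, y down, z forward; pixel columns grow to the right and rows downward; lengths in mm; the calibration is good to about 2 mm. A picture is of the moment at which its call begins. get_calibration takes no time and is no camera call.
- bot.close_job(): hands the job in; it is judged then, once.
The state is a dict: "time": time; "joint_positions": joint angles; "dq": joint speeds; "tau": joint torques, N m; "tool_pos": TCP position; "tcp_rot": TCP orientation; "contact_force": force on the tool from outside, world axes, zero at the start; "moment": the same for the moment, N m; "grip_width": finger opening in mm; "finger_force": force on a finger pad.
Only numpy, scipy, OpenCV 4.12 (cv2) and the standard library are available. Lean on these libraries where they do the work, as an engineer would, in place of code of your own. Each camera call takes 0.05 s, during which the arm holds its last target. There are 200 camera calls.

## Working session

There is one attempt and no reset: what is moved stays moved. The work goes in short steps, Python scripts to look and compute and a tool call to move; the robot and the scene stay as the last step left them, time stands still between calls to the robot, and variables do not carry over. Pictures are saved under pics/ and viewed, at most 10 in all, crops included, and the job is handed in when it is done.

Besides the shell and the picture viewer there is one more tool, called after "Request:" as name([rows], argument=value, ...), one row to a line, values as JSON. jog_arm: Moves the arm, as the interface text tells. Shift numbers are shares of 80 mm and turn numbers shares of 0.1 rad, none past 1 either way. Its arguments: {"type":"object","properties":{"targets":{"type":"array","items":{"type":"object","properties":{"xyz":{"type":"array","items":{"type":"number"}},"spin":{"type":"number"}}}},"gripper":{"type":"number"}},"required":["targets"]}

```bash
mkdir -p pics; ls
python3 - <<'E'
from plant import bot
import cv2
for n in("scene","top"):
    cv2.imwrite(f"pics/{n}0.png",bot.capture(n)); print(n,bot.get_calibration(n))
print(bot.get_obs())
E
```

```text
pics
scene {'vfov': 52.48704368309775, 'cx': 315.55580596159234, 'cy': 202.22108575333667, 'k1': -0.04703018121050287, 'eye': array([ 995.71490793, -166.97184126,  737.86671763]), 'rotation': array([-2.50404119, -0.0125089 ,  1.38657311])}
top {'vfov': 57.835418606382284, 'cx': 321.01488224243207, 'cy': 199.1114486081413, 'k1': 0.011172997296569419, 'eye': array([396.35702631, -69.66677212, 784.98959279]), 'rotation': array([-2.95654598,  0.02176336, -1.56709986])}
{'time': 0.1, 'joint_positions': array([-1.26999222e+00,  3.42664724e-01,  1.52488315e+00, -4.17637908e-05,
        1.27540465e+00, -1.46021728e-01]), 'dq': array([ 8.38962420e-05, -1.35410029e-03, -2.34491789e-03,  4.83241973e-04,
        2.57931921e-04, -1.42951045e-04]), 'tau': array([ 1.45068796e-03, -4.32002378e+01, -2.44695336e+01,  7.18148053e-02,
        5.26445266e-02, -4.82162329e-05]), 'tool_pos': array([ 226.74897383, -473.12136381,  226.12178083]), 'tcp_rot': array([-3.14024144e+00, -1.58352526e-04,  4.46837910e-01]), 'contact_force': array([-0.93220667,  0.54895133,  0.04520559]), 'moment': array([ 0.03782799,  0.0296099 , -0.0192814 ]), 'finger_force': 0.0, 'grip_width': 92.18857768302783}
```

View pics/scene0.png

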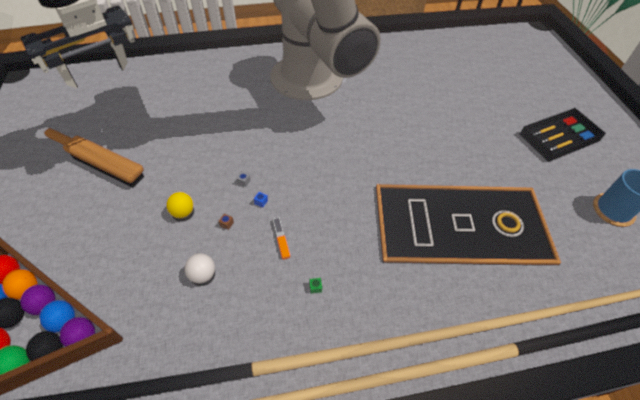

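View pics/top0.png

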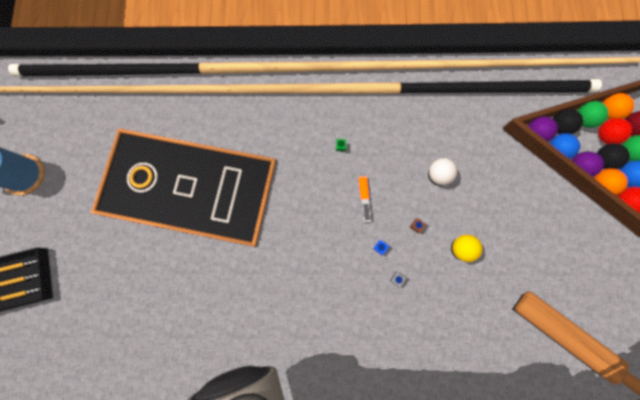

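The pictures show these look-alikes (scene px / top px):
- **Balls:** white (200,268)/(443,171); yellow (180,205)/(467,248).
- **Chalks:** blue (260,199)/(381,247); grey with blue disc (243,179)/(399,279); brown with blue disc (226,221)/(418,226); green (315,285)/(341,145).
- **File:** the only one near is at (281,238)/(364,200).
- **Tray:** (465,223)/(184,187).

I choose the white ball, the blue-bodied chalk and the file.

```bash
cat > h.py <<'E'
import numpy as np, cv2
from scipy.spatial.transform import Rotation as Ro
from plant import bot
class Cam:
    def __init__(s,n):
        c=bot.get_calibration(n); s.eye=np.array(c['eye']); s.R=Ro.from_euler('xyz',c['rotation']).as_matrix()
        f=200/np.tan(np.radians(c['vfov']/2)); s.K=np.array([[f,0,c['cx']],[0,f,c['cy']],[0,0,1]]); s.D=np.array([c['k1'],0,0,0,0.])
    def ray(s,p):
        q=cv2.undistortPoints(np.array(p,float).reshape(-1,1,2),s.K,s.D)[:,0]
        d=np.c_[q,np.ones(len(q))]@s.R.T; return d/np.linalg.norm(d,axis=1)[:,None]
    def plane(s,p,z):
        d=s.ray(p); return s.eye+d*((z-s.eye[2])/d[:,2])[:,None]
C={n:Cam(n) for n in("scene","top")}
def tri(ps,pt):
    out=[]
    for a,b in zip(C['scene'].ray(ps),C['top'].ray(pt)):
        e1,e2=C['scene'].eye,C['top'].eye
        t=np.linalg.lstsq(np.c_[a,-b],e2-e1,rcond=None)[0]
        p,q=e1+a*t[0],e2+b*t[1]; out.append(np.r_[(p+q)/2,np.linalg.norm(p-q)])
    return np.array(out)
def mask(im,lo,hi): return cv2.inRange(cv2.cvtColor(im,cv2.COLOR_BGR2HSV),np.array(lo),np.array(hi))
def blob(m,near,r=40):
    "contour nearest to a pixel: centroid, area, contour"
    cs=[c for c in cv2.findContours(m,cv2.RETR_EXTERNAL,cv2.CHAIN_APPROX_NONE)[0] if cv2.contourArea(c)>8]
    g=[(np.hypot(*(c[:,0].mean(0)-near)),i) for i,c in enumerate(cs)]
    d,i=min(g)
    if d>r: return None
    M=cv2.moments(cs[i]); return np.array([M['m10']/M['m00'],M['m01']/M['m00']]),M['m00'],cs[i]
E
python3 - <<'E'
from h import *
np.set_printoptions(precision=1,suppress=True)
I={n:cv2.imread(f"pics/{n}0.png") for n in C}
px={'white':[(200,268),(443,171)],'blue':[(260,199),(381,247)],'orange':[(284,246),(364,188)]}
rng={'white':((0,0,120),(180,70,255)),'blue':((105,120,60),(130,255,255)),'orange':((5,150,120),(20,255,255))}
for k in px:
    r={}
    for n,p in zip(("scene","top"),px[k]):
        im=I[n]; 
        if k=='white':
            g=cv2.cvtColor(im,cv2.COLOR_BGR2GRAY); print(n,'ball patch',g[p[1],p[0]],g[p[1],p[0]+30])
            m=mask(im,(0,0,155),(180,60,255))
        else: m=mask(im,*rng[k])
        b=blob(m,p); 
        if b: r[n]=b[0]; print(k,n,b[0],b[1],cv2.minAreaRect(b[2]))
    if len(r)==2: print(k,tri([r['scene']],[r['top']]))
# ring, square, outline: white drawn lines on tray; tray corners
for n,ps in(("scene",[(509,223),(463,223),(421,222)]),("top",[(142,178),(185,186),(227,195)])):
    m=mask(I[n],(0,0,120),(180,70,255))
    for p in ps:
        b=blob(m,p,15); print(n,p,b and (b[0],b[1],cv2.minAreaRect(b[2])))
v=[]
for n,ps in(("scene",[(376,186),(382,262),(556,262),(536,188)]),("top",[(274,159),(256,243),(94,211),(119,130)])):
    v.append(C[n].plane(ps,12)[:,:2])
    print(n,v[-1],np.linalg.norm(v[-1]-np.roll(v[-1],-1,0),axis=1),v[-1].mean(0))
def z(n,x0,y0,x1,y1,s): return cv2.resize(I[n][y0:y1,x0:x1],None,fx=s,fy=s,interpolation=cv2.INTER_CUBIC)
a=z("top",320,130,480,290,4)[:, :640]; a=cv2.resize(a,(400,400)); b=cv2.resize(z("scene",180,160,340,320,4),(400,400))
cv2.imwrite("pics/crop1.png",np.hstack([a,b]))
E
```

```text
scene ball patch 222 147
white scene [199.8 266.6] 623.5 ((199.95001220703125, 266.3500061035156), (28.46049690246582, 29.4091796875), 71.56504821777344)
top ball patch 252 162
blue scene [260.2 199. ] 121.5 ((260.2000427246094, 199.10000610351562), (12.074766159057617, 12.521980285644531), 26.56505012512207)
blue top [381.  247.1] 117.5 ((381.25, 247.25), (12.020814895629883, 11.31370735168457), 45.0)
blue [[ 437.9 -179.7   11.4    0.4]]
orange scene [283.1 247.1] 158.5 ((283.07696533203125, 247.11537170410156), (22.540388107299805, 8.332049369812012), 74.74488067626953)
orange top [363.6 187.5] 158.0 ((363.5610046386719, 187.5487823486328), (21.7550106048584, 8.503228187561035), 83.6598129272461)
orange [[ 567.6 -145.8    7.7    0.9]]
scene (509, 223) None
scene (463, 223) None
scene (421, 222) None
top (142, 178) None
top (185, 186) None
top (227, 195) None
scene [[447.3  86.1]
 [639.6  44.9]
 [705.5 399.9]
 [517.9 456.3]] [196.6 361.  195.9 376.9] [577.5 246.8]
top [[631.8  52.6]
 [445.9  86. ]
 [514.8 442.6]
 [701.  407.6]] [188.9 363.3 189.5 361.7] [573.4 247.2]
```

View pics/crop1.png

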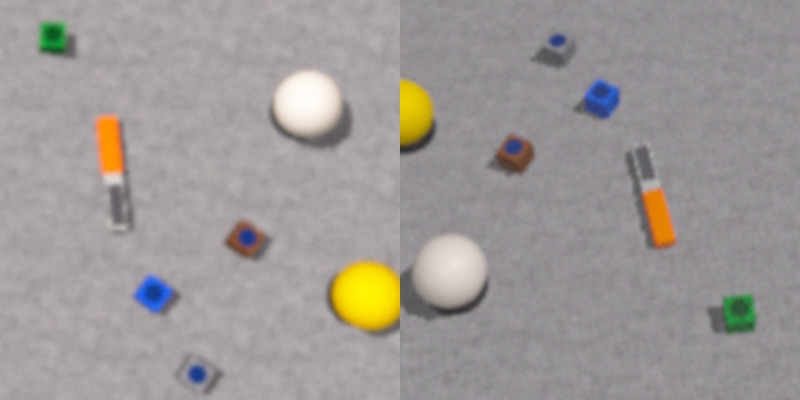

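The crop confirms the blue chalk (left panel 154,294; right 601,98), with the brown and grey decoys apart from it. The file's orange end points away from the robot, and the white ball is clear of its neighbours. Next I refine the ball, the angles and the tray drawings.

```bash
cat > m.py <<'E'
from h import *
np.set_printoptions(precision=1,suppress=True)
def win(im,p,h,s=4):
    x0,y0=int(p[0]-h),int(p[1]-h); w=cv2.resize(im[y0:y0+2*h,x0:x0+2*h],None,fx=s,fy=s,interpolation=cv2.INTER_CUBIC)
    return w,lambda q:(np.asarray(q,float)+.5)/s-.5+[x0,y0]
def local(im,p,h,fn):
    w,back=win(im,p,h); m=fn(w); b=blob(m,(4*h,4*h),4*h)
    if b is None: return None
    return back(b[0]),b[1]/16,back(b[2][:,0])
E
python3 - <<'E'
from m import *
I={n:cv2.imread(f"pics/{n}0.png") for n in C}
gray=lambda w:cv2.cvtColor(w,cv2.COLOR_BGR2GRAY)
# ball: bright against cloth
r=[]
for n,p,t in(("scene",(200,268),170),("top",(443,171),195)):
    b=local(I[n],p,24,lambda w:cv2.morphologyEx(cv2.inRange(gray(w),t,255),cv2.MORPH_OPEN,np.ones((9,9))))
    (c,rad)=cv2.minEnclosingCircle(b[2].astype(np.float32)); r.append(c); print(n,b[0],b[1],c,rad)
print('ball',tri([r[0]],[r[1]]),'plane30',C['top'].plane([r[1]],30),C['scene'].plane([r[0]],30))
# chalk: disc by dark inside blue, and outline
for n,p in(("scene",(260,199)),("top",(381,247))):
    b=local(I[n],p,14,lambda w:mask(w,(105,120,40),(130,255,255)))
    P=C[n].plane(b[2],11 )[:,:2].astype(np.float32); print('chalk',n,b[0],cv2.minAreaRect(P))
# file: saturated orange and whole
for n,p in(("scene",(283,247)),("top",(363.5,187.5))):
    b=local(I[n],p,18,lambda w:mask(w,(5,150,120),(20,255,255)))
    P=C[n].plane(b[2],14)[:,:2].astype(np.float32); print('file handle',n,b[0],cv2.minAreaRect(P))
# drawings
R={}
for n,ps in(("scene",[(509,223),(463,223),(421,222)]),("top",[(142,178),(185,186),(227,195)])):
    for k,p in zip(('seat','sq','out'),ps):
        h=(22 if n=='scene' else 19) if k!='out' else 32
        w,back=win(I[n],p,h)
        m=cv2.inRange(w.max(2),95,255); 
        m=mask(w,(0,0,95),(180,80,255)) if k!='seat' else m
        if k=='seat': m=cv2.inRange(w.max(2),95,255)
        cs=sorted(cv2.findContours(m,cv2.RETR_EXTERNAL,cv2.CHAIN_APPROX_NONE)[0],key=lambda c:np.hypot(*(np.array(cv2.minAreaRect(c)[0])-4*h)) -cv2.contourArea(c)**.5)
        c=cs[0][:,0]; q=back(c); P=C[n].plane(q,6)[:,:2].astype(np.float32); mr=cv2.minAreaRect(P)
        M=cv2.moments(c[:,None]); ce=back([M['m10']/M['m00'],M['m01']/M['m00']]); R[n,k]=ce
        print(k,n,ce,mr)
for k in('seat','sq','out'): print(k,tri([R['scene',k]],[R['top',k]]))
E
```

```text
scene [200.2 266.2] 541.90625 (200.23712158203125, 266.2986755371094) 13.563232421875
top [442.3 169.6] 471.25 (442.3291931152344, 169.6341552734375) 12.862213134765625
ball [[ 599.6 -309.7   37.4    0.7]] plane30 [[ 601.6 -311.7   30. ]] [[ 595.3 -311.5   30. ]]
chalk scene [260.4 199. ] ((437.46722412109375, -179.67056274414062), (30.95454978942871, 34.009063720703125), 52.69812774658203)
chalk top [381.  247.1] ((438.0023498535156, -179.5015106201172), (25.383066177368164, 24.916900634765625), 51.932498931884766)
file handle scene [283.1 247. ] ((570.4609375, -146.3761444091797), (53.5799446105957, 17.25093650817871), 4.592782974243164)
file handle top [363.6 187.5] ((566.8594970703125, -144.8012237548828), (48.772438049316406, 18.786861419677734), 5.074455738067627)
seat scene [507.7 223.1] ((593.5516357421875, 347.6112365722656), (69.90567016601562, 70.5629653930664), 74.12743377685547)
sq scene [462.9 222.1] ((573.39013671875, 249.59075927734375), (46.29179382324219, 47.70454025268555), 78.80242156982422)
out scene [420.1 222.4] ((554.3848266601562, 156.65928649902344), (42.823768615722656, 126.2799072265625), 78.56208038330078)
seat top [141.5 177. ] ((592.8080444335938, 348.841796875), (72.11804962158203, 70.57404327392578), 4.965515613555908)
sq top [184.6 185.5] ((573.1218872070312, 250.89947509765625), (48.847137451171875, 48.69796371459961), 78.45199584960938)
out top [225.8 194.2] ((554.2750854492188, 157.75588989257812), (44.72665786743164, 126.72267150878906), 78.46037292480469)
seat [[593.  349.6   3.8   1.1]]
sq [[573.1 250.9   4.7   1. ]]
out [[554.3 159.1  -0.1   1.1]]
```

Everything agrees with the sizes given: tray yaw ≈ -0.20, seat ≈ (593,348.5), square ≈ (573,250.5), outline ≈ (554.3,157.3). The ball is ≈ (598.5,-312), the chalk ≈ (438,-179.6) at 52° and the file ≈ (542,-147) at about 5°. I go above the ball first.

Request:
jog_arm([
  {"xyz":[0.56,0.02,0.14],"spin":0},
  {"xyz":[0.56,0.02,0.14],"spin":0},
  {"xyz":[0.56,0.02,0.14],"spin":0},
  {"xyz":[0.56,0.02,0.14],"spin":0},
  {"xyz":[0.56,0.02,0.14],"spin":0},
  {"xyz":[0.56,0.02,0.14],"spin":0},
  {"xyz":[0.56,0.02,0.14],"spin":0},
  {"xyz":[0.56,0.02,0.14],"spin":0},
  {"xyz":[0.56,0.02,0.14],"spin":0},
  {"xyz":[0,0,0],"spin":0},
], gripper=100)

```text
time: 1.35
tool_pos: [598.2, -309.7, 123.6]
tcp_rot: [-3.139, 0.001, 0.45]
contact_force: [-0.2, -1.1, -0.3]
grip_width: 92.1
finger_force: 0.0
```

```bash
cat > go.py <<'E'
import sys
from h import *
def go(x,y,z,yaw=None):
    o=bot.get_obs(); p=o['tool_pos']; r=Ro.from_euler('xyz',o['tcp_rot']); d=r.inv().apply(np.array([x,y,z])-p)/80
    sp=0 if yaw is None else -((yaw-o['tcp_rot'][2]+np.pi)%(2*np.pi)-np.pi)/.1
    print(np.round(p,1),np.round(o['tcp_rot'],3),'shift units',np.round(d,3),'spin units',round(sp,2),'t',o['time'],'w',round(o['grip_width'],1))
if __name__=="__main__": go(*map(float,sys.argv[1:]))
E
python3 go.py 598.5 -312 11
python3 - <<'E'
from h import *
a=bot.capture("scene")[190:350,100:320]; b=bot.capture("top")[100:260,350:570]
cv2.imwrite("pics/ball1.png",np.vstack([cv2.resize(i,None,fx=1.8,fy=1.8,interpolation=cv2.INTER_CUBIC) for i in(a,b)]))
E
```

```text
[ 598.2 -309.7  123.6] [-3.139e+00  1.000e-03  4.500e-01] shift units [-0.008  0.031  1.408] spin units 0 t 1.35 w 92.1
```

View pics/ball1.png

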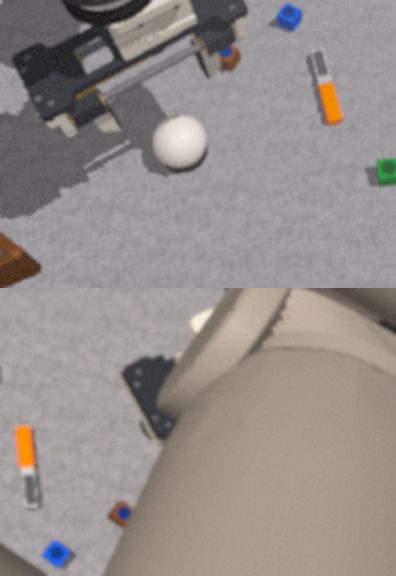

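The scene view shows the ball clear below the gripper, centred at about (200,268.5) in full-picture pixels. The top view is blocked by the arm. I check the centre from its full outline.

Run:
```python
from m import *
I={n:cv2.imread(f"pics/{n}0.png") for n in C}
r=[]
for n,p in(("scene",(200,268)),("top",(443,171))):
    w,back=win(I[n],p,24,4); g=cv2.GaussianBlur(cv2.cvtColor(w,cv2.COLOR_BGR2GRAY),(0,0),3)
    c=cv2.HoughCircles(g,cv2.HOUGH_GRADIENT_ALT,1.5,50,param1=60,param2=.5,minRadius=45,maxRadius=65)
    print(n,None if c is None else (back(c[0,0,:2]),c[0,:,2]/4)); r.append(back(c[0,0,:2]) if c is not None else p)
print(tri([r[0]],[r[1]]),C['top'].plane([r[1]],30),C['scene'].plane([r[0]],30))
```

```text
scene (array([200.4, 265. ]), array([12.6], dtype=float32))
top (array([442.2, 169.5]), array([13.3], dtype=float32))
[[ 598.9 -308.5   41.     1. ]] [[ 601.9 -311.5   30. ]] [[ 592.4 -311.2   30. ]]
```

```bash
python3 - <<'E'
from m import *
print(tri([(199.9,268.2)],[(442.7,170.8)]),C['top'].plane([(442.7,170.8)],30),C['scene'].plane([(199.9,268.2)],30))
E
python3 go.py 599 -312 11
```

```text
[[ 599.1 -312.4   29.7    0.1]] [[ 599.  -312.3   30. ]] [[ 599.3 -312.3   30. ]]
[ 596.3 -311.9  125.1] [-3.14e+00  1.00e-03  4.48e-01] shift units [0.032 0.017 1.426] spin units 0 t 1.45 w 91.8
```

Using the full outline, the ball is at (599,-312.4) with z 29.7, which matches the 30 mm given. I descend and grip.

Request:
jog_arm([
  {"xyz":[0.02,0.025,0.25],"spin":0},
  {"xyz":[0,0,0.25],"spin":0},
  {"xyz":[0,0,0.25],"spin":0},
  {"xyz":[0,0,0.25],"spin":0},
  {"xyz":[0,0,0.2],"spin":0},
  {"xyz":[0,0,0.1],"spin":0},
  {"xyz":[0,0,0.1],"spin":0},
  {"xyz":[0,0,0],"spin":0},
  {"xyz":[0,0,0],"spin":0},
  {"xyz":[0,0,0],"spin":0},
])

```text
time: 2.7
tool_pos: [599.4, -313.5, 14.6]
tcp_rot: [3.141, -0.001, 0.447]
contact_force: [0.2, -0.8, -0.3]
grip_width: 92.0
finger_force: 0.0
```

Request:
jog_arm([
  {"xyz":[0,0,0],"spin":0},
  {"xyz":[0,0,0],"spin":0},
  {"xyz":[0,0,0],"spin":0},
  {"xyz":[0,0,0],"spin":0},
  {"xyz":[0,0,0],"spin":0},
  {"xyz":[0,0,0],"spin":0},
  {"xyz":[0,0,0],"spin":0},
  {"xyz":[0,0,0],"spin":0},
  {"xyz":[0,0,0],"spin":0},
  {"xyz":[0,0,0],"spin":0},
], gripper=0)

```text
time: 3.95
tool_pos: [598.7, -312.7, 13.9]
tcp_rot: [-3.14, 0.0, 0.447]
contact_force: [-2.9, 5.4, 3.2]
grip_width: 56.0
finger_force: 30.0
```

```bash
python3 go.py 593.1 348.5 100; python3 -c "
from plant import bot
o=bot.get_obs();print(o['contact_force'],o['finger_force'],o['joint_positions'])"
```

```text
[ 598.7 -312.7   13.9] [-3.14   0.     0.447] shift units [ 3.508 -7.485 -1.068] spin units 0 t 3.95 w 56.0
[-2.91615766  5.40511681  3.19456498] 30.00049352645874 [-5.94836616e-01  8.21076348e-01  1.29241268e+00  3.91363188e-04
  1.02945388e+00  5.28875881e-01]
```

Ball gripped (56 mm, 30 N). I lift and carry it.

Request:
jog_arm([
  {"xyz":[0,0,-0.3],"spin":0},
  {"xyz":[0,0,-0.4],"spin":0},
  {"xyz":[0.1,-0.2,-0.37],"spin":0},
  {"xyz":[0.2,-0.42,0],"spin":0},
  {"xyz":[0.24,-0.5,0],"spin":0},
  {"xyz":[0.24,-0.5,0],"spin":0},
  {"xyz":[0.24,-0.5,0],"spin":0},
  {"xyz":[0.24,-0.5,0],"spin":0},
  {"xyz":[0.24,-0.5,0],"spin":0},
  {"xyz":[0.24,-0.5,0],"spin":0},
])

```text
time: 5.2
tool_pos: [599.9, 8.9, 99.4]
tcp_rot: [3.14, -0.001, 0.447]
contact_force: [0.8, -0.4, -1.1]
grip_width: 55.8
finger_force: 30.0
```

Request:
jog_arm([
  {"xyz":[0.24,-0.5,0],"spin":0},
  {"xyz":[0.24,-0.5,0],"spin":0},
  {"xyz":[0.24,-0.5,0],"spin":0},
  {"xyz":[0.24,-0.5,0],"spin":0},
  {"xyz":[0.24,-0.5,0],"spin":0},
  {"xyz":[0.24,-0.5,0],"spin":0},
  {"xyz":[0.2,-0.5,0],"spin":0},
  {"xyz":[0.1,-0.3,0],"spin":0},
  {"xyz":[0,0,0],"spin":0},
  {"xyz":[0,0,0],"spin":0},
])

```text
time: 6.45
tool_pos: [593.9, 341.0, 99.2]
tcp_rot: [3.141, 0.001, 0.446]
contact_force: [0.0, -0.1, -2.0]
grip_width: 56.0
finger_force: 30.0
```

```bash
for i in 1 2; do python3 go.py 593.1 348.5 20
python3 - <<'E'
from h import *
s=bot.capture("scene"); t=bot.capture("top"); i=$i
if i==2: cv2.imwrite("pics/seat1.png",np.vstack([cv2.resize(k,(500,300),interpolation=cv2.INTER_CUBIC) for k in(s[110:290,360:600+60],t[90:270,20:320])])[:600])
E
done
```

```text
[593.9 341.   99.2] [3.141e+00 1.000e-03 4.460e-01] shift units [ 0.032 -0.09   0.99 ] spin units 0 t 6.45 w 56.0
[594.2 340.7  99.5] [3.141 0.    0.445] shift units [ 0.03  -0.095  0.994] spin units 0 t 6.55 w 55.9
```

View pics/seat1.png

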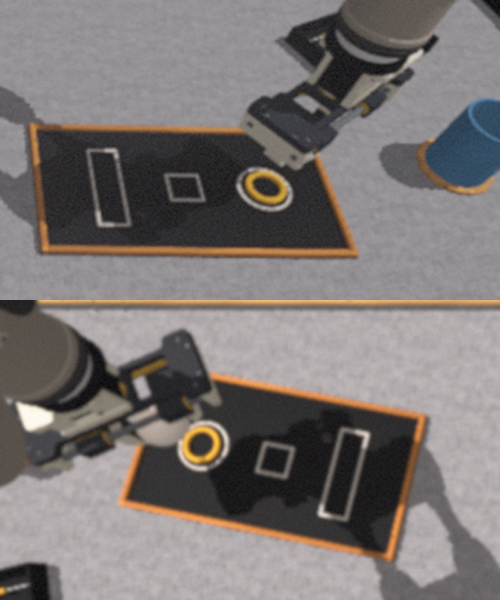

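The top view shows the ball held just left of the brass ring at local (203,445), so it needs about +8 mm in y. I correct and lower.

Request:
jog_arm([
  {"xyz":[0.03,-0.093,0.1],"spin":0},
  {"xyz":[0,0,0.2],"spin":0},
  {"xyz":[0,0,0.2],"spin":0},
  {"xyz":[0,0,0.2],"spin":0},
  {"xyz":[0,0,0.15],"spin":0},
  {"xyz":[0,0,0.08],"spin":0},
  {"xyz":[0,0,0.05],"spin":0},
  {"xyz":[0,0,0],"spin":0},
  {"xyz":[0,0,0],"spin":0},
  {"xyz":[0,0,0],"spin":0},
])

```text
time: 7.9
tool_pos: [592.8, 350.1, 21.5]
tcp_rot: [3.141, -0.001, 0.447]
contact_force: [-0.1, 0.9, -1.3]
grip_width: 56.4
finger_force: 30.0
```

```bash
for i in 1 2 3; do python3 -c "
from h import *
bot.capture('top')
from go import go
go(593.1,348.5,20);print(bot.get_obs()['contact_force'])"; done
```

```text
[592.7 350.1  21.4] [ 3.142e+00 -1.000e-03  4.470e-01] shift units [-0.004  0.02   0.018] spin units 0 t 7.95 w 55.9
[-0.17325678  0.04293408 -1.49595582]
[592.6 350.   21.3] [ 3.142 -0.     0.447] shift units [-0.003  0.02   0.016] spin units 0 t 8.0 w 55.4
[ 0.0825606  -0.33151226 -1.94580724]
[592.6 350.   21.3] [ 3.141 -0.     0.447] shift units [-0.003  0.02   0.016] spin units 0 t 8.05 w 55.6
[ 0.68903453 -0.4915725  -1.56144327]
```

Request:
jog_arm([
  {"xyz":[0,0.018,0.01],"spin":0},
  {"xyz":[0,0,0.008],"spin":0},
  {"xyz":[0,0,0],"spin":0},
  {"xyz":[0,0,0],"spin":0},
  {"xyz":[0,0,0],"spin":0},
  {"xyz":[0,0,0],"spin":0},
  {"xyz":[0,0,0],"spin":0},
  {"xyz":[0,0,0],"spin":0},
  {"xyz":[0,0,0],"spin":0},
  {"xyz":[0,0,0],"spin":0},
])

```text
time: 9.3
tool_pos: [593.3, 348.7, 19.9]
tcp_rot: [3.141, -0.0, 0.447]
contact_force: [-0.7, -1.3, 4.8]
grip_width: 55.6
finger_force: 30.0
```

Upward force of 4.8 N shows contact with the seat, so I release.

Request:
jog_arm([
  {"xyz":[0,0,0],"spin":0},
  {"xyz":[0,0,0],"spin":0},
  {"xyz":[0,0,0],"spin":0},
  {"xyz":[0,0,0],"spin":0},
  {"xyz":[0,0,0],"spin":0},
  {"xyz":[0,0,0],"spin":0},
  {"xyz":[0,0,-0.2],"spin":0},
  {"xyz":[0,0,-0.4],"spin":0},
  {"xyz":[0,0,-0.5],"spin":0},
  {"xyz":[0,0,-0.2],"spin":0},
], gripper=100)

```text
time: 10.55
tool_pos: [594.5, 349.3, 127.7]
tcp_rot: [3.141, -0.006, 0.447]
contact_force: [0.6, -0.2, -0.5]
grip_width: 91.7
finger_force: 0.0
```

```bash
python3 go.py 438 -179.6 60 0.907
```

```text
[594.5 349.3 127.7] [ 3.141 -0.006  0.447] shift units [-4.626  5.117  0.82 ] spin units -4.6 t 10.55 w 91.7
```

Request:
jog_arm([
  {"xyz":[-0.37,0.41,0],"spin":0},
  {"xyz":[-0.37,0.41,0],"spin":0},
  {"xyz":[-0.37,0.41,0],"spin":0},
  {"xyz":[-0.37,0.41,0],"spin":0},
  {"xyz":[-0.37,0.41,0],"spin":0},
  {"xyz":[-0.37,0.41,0],"spin":0},
  {"xyz":[-0.37,0.41,0],"spin":0},
  {"xyz":[-0.37,0.41,0],"spin":0},
  {"xyz":[-0.37,0.41,0],"spin":0},
  {"xyz":[-0.37,0.41,0],"spin":0},
], gripper=55)

```text
time: 11.8
tool_pos: [467.2, -76.3, 123.7]
tcp_rot: [3.142, 0.0, 0.447]
contact_force: [0.3, -0.6, -0.1]
grip_width: 50.4
finger_force: 0.0
```

Request:
jog_arm([
  {"xyz":[-0.37,0.41,0.1],"spin":0},
  {"xyz":[-0.37,0.41,0.2],"spin":0},
  {"xyz":[-0.18,0.2,0.3],"spin":0},
  {"xyz":[0,0,0.22],"spin":-0.6},
  {"xyz":[0,0,0],"spin":-0.8},
  {"xyz":[0,0,0],"spin":-0.8},
  {"xyz":[0,0,0],"spin":-0.8},
  {"xyz":[0,0,0],"spin":-0.8},
  {"xyz":[0,0,0],"spin":-0.8},
  {"xyz":[0,0,0],"spin":0},
])

```text
time: 13.05
tool_pos: [436.7, -180.3, 58.0]
tcp_rot: [-3.141, 0.0, 0.906]
contact_force: [-0.5, 0.0, 0.3]
grip_width: 50.5
finger_force: 0.0
```

```bash
python3 go.py 438 -179.6 3 0.907
python3 - <<'E'
from h import *
s=bot.capture("scene"); t=bot.capture("top")
cv2.imwrite("pics/chalk1.png",np.vstack([cv2.resize(s[130:280,180:330],(300,300),interpolation=cv2.INTER_CUBIC),cv2.resize(t[100:250,60:210],(300,300),interpolation=cv2.INTER_CUBIC)]))
E
python3 go.py 438 -179.6 3 0.907
```

```text
[ 436.7 -180.3   58. ] [-3.141  0.     0.906] shift units [0.017 0.008 0.687] spin units -0.01 t 13.05 w 50.5
[ 436.7 -180.3   58. ] [-3.141  0.     0.905] shift units [0.017 0.007 0.688] spin units -0.02 t 13.15 w 50.5
```

View pics/chalk1.png

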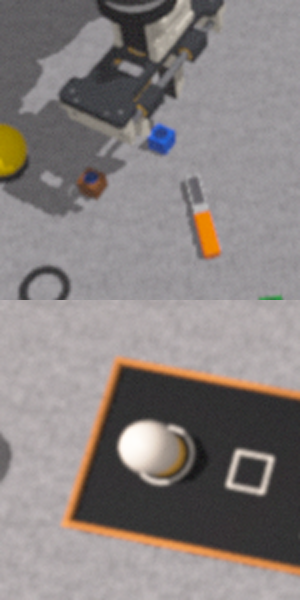

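The scene view shows the blue chalk under the gripper at (260,199). In the top view the ball shows at about (137,173), with the ring peeking out on the camera side. I check it numerically and grip the chalk.

```bash
python3 -c "
from m import *
print(C['top'].plane([(137,173)],36))"
```

```text
[[593.9 343.5  36. ]]
```

Request:
jog_arm([
  {"xyz":[0.015,0.005,0.15],"spin":0},
  {"xyz":[0,0,0.2],"spin":0},
  {"xyz":[0,0,0.15],"spin":0},
  {"xyz":[0,0,0.1],"spin":0},
  {"xyz":[0,0,0.05],"spin":0},
  {"xyz":[0,0,0.02],"spin":0},
  {"xyz":[0,0,0],"spin":0},
  {"xyz":[0,0,0],"spin":0},
  {"xyz":[0,0,0],"spin":0},
  {"xyz":[0,0,0],"spin":0},
])

```text
time: 14.4
tool_pos: [438.0, -179.7, 4.6]
tcp_rot: [3.141, 0.0, 0.907]
contact_force: [-0.8, -0.0, -0.3]
grip_width: 50.2
finger_force: 0.0
```

Request:
jog_arm([
  {"xyz":[0,0,0],"spin":0},
  {"xyz":[0,0,0],"spin":0},
  {"xyz":[0,0,0],"spin":0},
  {"xyz":[0,0,0],"spin":0},
  {"xyz":[0,0,0],"spin":0},
  {"xyz":[0,0,0],"spin":0},
  {"xyz":[0,0,0],"spin":0},
  {"xyz":[0,0,0],"spin":0},
  {"xyz":[0,0,0],"spin":0},
  {"xyz":[0,0,0],"spin":0},
], gripper=0)

```text
time: 15.65
tool_pos: [437.9, -179.7, 4.5]
tcp_rot: [3.142, 0.0, 0.907]
contact_force: [0.4, -0.4, -0.3]
grip_width: 23.0
finger_force: 30.0
```

```bash
python3 go.py 573.2 250.5 90 1.37
```

```text
[ 437.9 -179.7    4.5] [3.142 0.    0.907] shift units [ 5.277 -1.982 -1.07 ] spin units -4.63 t 15.65 w 23.0
```

Chalk gripped at 23.0 mm, flat on its sides. I lift and carry it, and will check the ball with two views later.

Request:
jog_arm([
  {"xyz":[0,0,-0.3],"spin":0},
  {"xyz":[0,0,-0.4],"spin":0},
  {"xyz":[0.3,-0.11,-0.37],"spin":0},
  {"xyz":[0.47,-0.18,0],"spin":0},
  {"xyz":[0.5,-0.19,0],"spin":0},
  {"xyz":[0.5,-0.19,0],"spin":0},
  {"xyz":[0.5,-0.19,0],"spin":0},
  {"xyz":[0.5,-0.19,0],"spin":0},
  {"xyz":[0.5,-0.19,0],"spin":0},
  {"xyz":[0.5,-0.19,0],"spin":0},
])

```text
time: 16.9
tool_pos: [533.9, 129.7, 90.0]
tcp_rot: [3.142, 0.0, 0.907]
contact_force: [1.4, 0.5, 0.4]
grip_width: 22.8
finger_force: 30.0
```

Request:
jog_arm([
  {"xyz":[0.5,-0.19,0],"spin":0},
  {"xyz":[0.5,-0.19,0],"spin":0},
  {"xyz":[0.4,-0.14,0],"spin":0},
  {"xyz":[0.1,-0.03,0],"spin":-0.6},
  {"xyz":[0,0,0],"spin":-0.8},
  {"xyz":[0,0,0],"spin":-0.8},
  {"xyz":[0,0,0],"spin":-0.8},
  {"xyz":[0,0,0],"spin":-0.8},
  {"xyz":[0,0,0],"spin":-0.8},
  {"xyz":[0,0,0],"spin":0},
])

```text
time: 18.15
tool_pos: [572.8, 249.9, 89.9]
tcp_rot: [-3.141, 0.0, 1.366]
contact_force: [-1.0, -0.1, 0.3]
grip_width: 22.7
finger_force: 30.0
```

```bash
python3 go.py 573.2 250.5 11 1.37
```

```text
[572.8 249.9  89.9] [-3.141  0.     1.366] shift units [0.009 0.004 0.986] spin units -0.04 t 18.15 w 22.7
```

Request:
jog_arm([
  {"xyz":[0.008,0.004,0.2],"spin":-0.04},
  {"xyz":[0,0,0.25],"spin":0},
  {"xyz":[0,0,0.25],"spin":0},
  {"xyz":[0,0,0.15],"spin":0},
  {"xyz":[0,0,0.08],"spin":0},
  {"xyz":[0,0,0.04],"spin":0},
  {"xyz":[0,0,0.015],"spin":0},
  {"xyz":[0,0,0],"spin":0},
  {"xyz":[0,0,0],"spin":0},
  {"xyz":[0,0,0],"spin":0},
])

```text
time: 19.4
tool_pos: [573.6, 250.6, 11.5]
tcp_rot: [3.141, -0.0, 1.371]
contact_force: [1.1, 0.4, -0.1]
grip_width: 22.6
finger_force: 30.0
```

```bash
python3 go.py 573.2 250.5 10.5 1.37
python3 - <<'E'
from h import *
s=bot.capture("scene"); t=bot.capture("top")
cv2.imwrite("pics/place1.png",np.vstack([cv2.resize(s[170:280,370:570],(640,300),interpolation=cv2.INTER_CUBIC)[:,:],cv2.resize(t[120:250,80:290],(640,300),interpolation=cv2.INTER_CUBIC)]))
E
```

```text
[573.6 250.6  11.5] [ 3.141 -0.     1.371] shift units [-0.002 -0.004  0.013] spin units 0.01 t 19.4 w 22.6
```

View pics/place1.png

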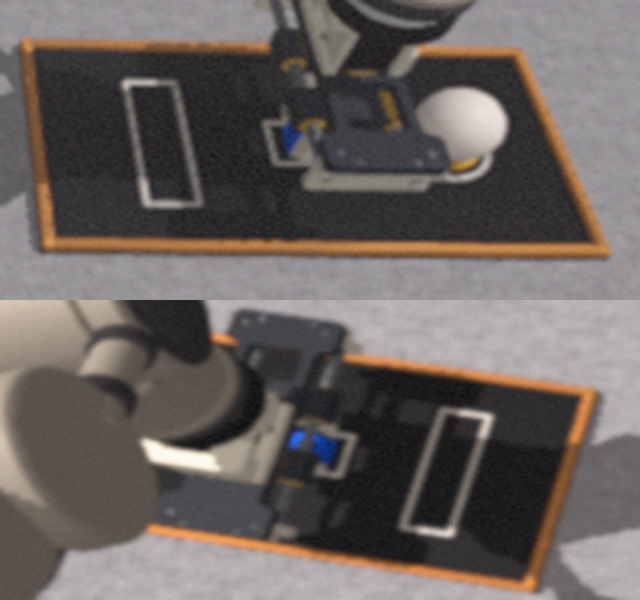

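The chalk shows inside the square in both views, and the ball is in its seat. I lower the last 1 mm, release and go on.

Request:
jog_arm([
  {"xyz":[0,0,0.012],"spin":0},
  {"xyz":[0,0,0],"spin":0},
  {"xyz":[0,0,0],"spin":0},
  {"xyz":[0,0,0],"spin":0},
  {"xyz":[0,0,0],"spin":0},
  {"xyz":[0,0,0],"spin":0},
  {"xyz":[0,0,0],"spin":0},
  {"xyz":[0,0,0],"spin":0},
  {"xyz":[0,0,0],"spin":0},
  {"xyz":[0,0,0],"spin":0},
])

```text
time: 20.75
tool_pos: [573.5, 250.5, 10.5]
tcp_rot: [3.141, -0.0, 1.371]
contact_force: [-1.9, -0.5, 5.6]
grip_width: 22.9
finger_force: 30.0
```

Request:
jog_arm([
  {"xyz":[0,0,0],"spin":0},
  {"xyz":[0,0,0],"spin":0},
  {"xyz":[0,0,0],"spin":0},
  {"xyz":[0,0,0],"spin":0},
  {"xyz":[0,0,0],"spin":0},
  {"xyz":[0,0,-0.1],"spin":0},
  {"xyz":[0,0,-0.3],"spin":0},
  {"xyz":[0,0,-0.4],"spin":0},
  {"xyz":[0,0,-0.4],"spin":0},
  {"xyz":[0,0,-0.2],"spin":0},
], gripper=55)

```text
time: 22.0
tool_pos: [574.2, 250.8, 124.7]
tcp_rot: [3.139, -0.002, 1.371]
contact_force: [1.0, -0.7, 0.0]
grip_width: 50.3
finger_force: 0.0
```

```bash
python3 go.py 542 -147 80 0.1
```

```text
[574.2 250.8 124.7] [ 3.139e+00 -2.000e-03  1.371e+00] shift units [-4.954  0.592  0.553] spin units 12.71 t 22.0 w 50.3
```

Request:
jog_arm([
  {"xyz":[-0.55,0.066,0],"spin":0},
  {"xyz":[-0.55,0.066,0],"spin":0},
  {"xyz":[-0.55,0.066,0],"spin":0},
  {"xyz":[-0.55,0.066,0],"spin":0},
  {"xyz":[-0.55,0.066,0],"spin":0},
  {"xyz":[-0.55,0.066,0],"spin":0},
  {"xyz":[-0.55,0.066,0],"spin":0},
  {"xyz":[-0.55,0.066,0],"spin":0},
  {"xyz":[-0.55,0.066,0],"spin":0},
  {"xyz":[0,0,0.3],"spin":1},
])

```text
time: 23.25
tool_pos: [542.1, -150.7, 99.3]
tcp_rot: [3.137, 0.001, 1.265]
contact_force: [-0.2, 0.4, 0.2]
grip_width: 50.4
finger_force: 0.0
```

Request:
jog_arm([
  {"xyz":[0,0,0],"spin":1},
  {"xyz":[0,0,0],"spin":1},
  {"xyz":[0,0,0],"spin":1},
  {"xyz":[0,0,0],"spin":1},
  {"xyz":[0,0,0],"spin":1},
  {"xyz":[0,0,0],"spin":1},
  {"xyz":[0,0,0],"spin":1},
  {"xyz":[0,0,0],"spin":1},
  {"xyz":[0,0,0],"spin":1},
  {"xyz":[0,0,0],"spin":1},
])

```text
time: 24.5
tool_pos: [541.0, -146.9, 98.0]
tcp_rot: [-3.141, 0.001, 0.268]
contact_force: [-0.5, -0.3, -0.0]
grip_width: 50.7
finger_force: 0.0
```

Run:
```python
from m import *
from go import go
e=C['top'].plane([(363,177),(368,221.8)],14); d=e[0]-e[1]; print('ends top',e,np.hypot(*d[:2]),np.arctan2(d[1],d[0]),e.mean(0))
e=C['scene'].plane([(180+664/2.5,160+241/2.5),(180+641.5/2.5-0,160+148/2.5)],14); 
# scene crop panel begins at column 400
e=C['scene'].plane([(180+264/2.5,160+241/2.5),(180+241/2.5,160+148/2.5)],14); d=e[0]-e[1]; print('ends scene',e,np.hypot(*d[:2]),np.arctan2(d[1],d[0]),e.mean(0))
# handle/blade joint seen in both views: height
print(tri([(283.1,247.)],[(363.6,187.5)]))
go(542,-147,3,.1)
# ball and chalk check from live views
I={n:bot.capture(n) for n in C}
for n,p in(("scene",(508,215)),("top",(135,172))):
    b=local(I[n],p,20,lambda w:cv2.morphologyEx(cv2.inRange(w.min(2),110,255),cv2.MORPH_OPEN,np.ones((17,17))))
    if b: c,r=cv2.minEnclosingCircle(b[2].astype(np.float32)); print('ball',n,c,r,C[n].plane([c],36))
for n,p in(("scene",(461,215)),("top",(184,185))):
    b=local(I[n],p,14,lambda w:mask(w,(105,120,40),(130,255,255)))
    if b: print('chalk',n,b[0],C[n].plane([b[0]],17),cv2.minAreaRect(C[n].plane(b[2],17)[:,:2].astype(np.float32)))
```

```text
ends top [[ 589.8 -144.    14. ]
 [ 491.3 -152.9   14. ]] 98.87309071073975 0.09030869648257239 [ 540.6 -148.4   14. ]
ends scene [[ 593.6 -144.4   14. ]
 [ 500.2 -151.2   14. ]] 93.61371990415967 0.07205276785795375 [ 546.9 -147.8   14. ]
[[ 567.6 -145.8    8.     0.8]]
[ 541.  -146.9   98. ] [-3.1  0.   0.3] shift units [0.  0.  1.2] spin units 1.68 t 24.5 w 50.7
ball scene (513.4666748046875, 215.5102081298828) 14.914588928222656 [[594.8 348.   36. ]]
ball top (134.79212951660156, 176.3482208251953) 17.958097457885742 [[586.4 347.6  36. ]]
chalk scene [465.2 219.1] [[573.8 251.3  17. ]] ((573.56640625, 251.40057373046875), (35.98491668701172, 40.67707061767578), 79.76355743408203)
chalk top [182.1 184.2] [[573.5 252.   17. ]] ((573.443115234375, 252.21778869628906), (37.96281433105469, 26.992727279663086), 79.44622039794922)
```

The ball is seated (594,348) and the chalk is centred in its square at 79°, as wanted. The file's axis is at about 0.085 rad with its centre at (542,-147.5). I grip it on the handle, 12 mm past the middle.

Request:
jog_arm([
  {"xyz":[0,0,0.1],"spin":0.9},
  {"xyz":[0,0,0.2],"spin":0.9},
  {"xyz":[0.1,0,0.2],"spin":0},
  {"xyz":[0.06,0,0.2],"spin":0},
  {"xyz":[0,0,0.2],"spin":0},
  {"xyz":[0,0,0.13],"spin":0},
  {"xyz":[0,0,0.1],"spin":0},
  {"xyz":[0,0,0.05],"spin":0},
  {"xyz":[0,0,0],"spin":0},
  {"xyz":[0,0,0],"spin":0},
])

```text
time: 25.85
tool_pos: [554.4, -146.0, 4.4]
tcp_rot: [3.141, -0.001, 0.091]
contact_force: [-0.8, -0.1, 0.1]
grip_width: 50.7
finger_force: 0.0
```

Request:
jog_arm([
  {"xyz":[0,0,0],"spin":0},
  {"xyz":[0,0,0],"spin":0},
  {"xyz":[0,0,0],"spin":0},
  {"xyz":[0,0,0],"spin":0},
  {"xyz":[0,0,0],"spin":0},
  {"xyz":[0,0,0],"spin":0},
  {"xyz":[0,0,0],"spin":0},
  {"xyz":[0,0,0],"spin":0},
  {"xyz":[0,0,0],"spin":0},
  {"xyz":[0,0,0],"spin":0},
], gripper=0)

```text
time: 27.1
tool_pos: [554.1, -145.9, 4.0]
tcp_rot: [3.141, -0.0, 0.091]
contact_force: [-0.6, -0.6, 1.7]
grip_width: 17.4
finger_force: 30.0
```

```bash
python3 go.py 566.1 154.9 80 -0.2
```

```text
[ 554.1 -145.9    4. ] [ 3.141 -0.     0.091] shift units [ 0.491 -3.731 -0.951] spin units 2.91 t 27.1 w 17.4
```

Handle gripped (17.4 mm). I lift, carry and turn it.

Request:
jog_arm([
  {"xyz":[0,0,-0.2],"spin":0},
  {"xyz":[0,0,-0.4],"spin":0},
  {"xyz":[0,-0.1,-0.35],"spin":0},
  {"xyz":[0.06,-0.4,0],"spin":0},
  {"xyz":[0.07,-0.5,0],"spin":0},
  {"xyz":[0.07,-0.5,0],"spin":0},
  {"xyz":[0.07,-0.5,0],"spin":0},
  {"xyz":[0.07,-0.5,0],"spin":0},
  {"xyz":[0.07,-0.5,0],"spin":0},
  {"xyz":[0.07,-0.5,0],"spin":0},
])

```text
time: 28.35
tool_pos: [567.0, 137.8, 80.9]
tcp_rot: [3.141, -0.001, 0.091]
contact_force: [-0.2, 0.3, -0.5]
grip_width: 18.0
finger_force: 30.0
```

Request:
jog_arm([
  {"xyz":[0.01,-0.22,0],"spin":0},
  {"xyz":[0,0,0],"spin":0.5},
  {"xyz":[0,0,0],"spin":0.8},
  {"xyz":[0,0,0],"spin":0.8},
  {"xyz":[0,0,0],"spin":0.8},
  {"xyz":[0,0,0],"spin":0},
  {"xyz":[0,0,0],"spin":0},
  {"xyz":[0,0,0],"spin":0},
  {"xyz":[0,0,0],"spin":0},
  {"xyz":[0,0,0],"spin":0},
])

```text
time: 29.6
tool_pos: [566.1, 154.0, 79.9]
tcp_rot: [3.141, -0.0, -0.199]
contact_force: [0.7, -0.2, -0.8]
grip_width: 17.5
finger_force: 30.0
```

```bash
python3 go.py 566.1 154.9 10.5 -0.2
python3 - <<'E'
from h import *
s=bot.capture("scene"); t=bot.capture("top")
cv2.imwrite("pics/file1.png",np.vstack([cv2.resize(s[150:280,370:570],(460,300),interpolation=cv2.INTER_CUBIC),cv2.resize(t[110:250,80:290],(450,300),interpolation=cv2.INTER_CUBIC).copy()[:, :] if 0 else cv2.resize(t[110:250,80:295],(460,300),interpolation=cv2.INTER_CUBIC)]))
E
```

```text
[566.1 154.   79.9] [ 3.141 -0.    -0.199] shift units [-0.002 -0.011  0.867] spin units 0.01 t 29.6 w 17.5
```

View pics/file1.png

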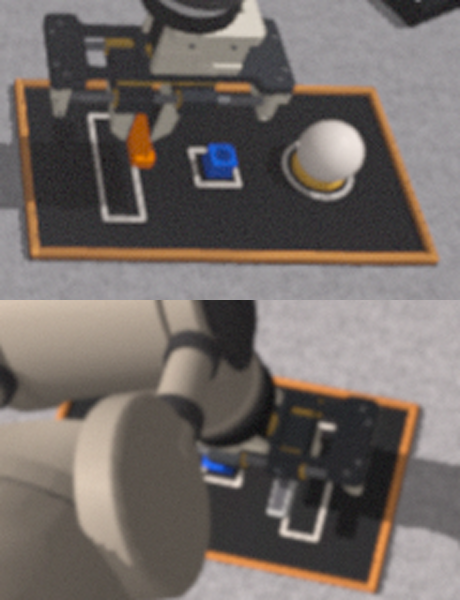

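The file is held level over the outline, the chalk stands inside its square, and the ball sits in the ring. I lower the file.

Request:
jog_arm([
  {"xyz":[0,-0.01,0.1],"spin":0},
  {"xyz":[0,0,0.2],"spin":0},
  {"xyz":[0,0,0.2],"spin":0},
  {"xyz":[0,0,0.17],"spin":0},
  {"xyz":[0,0,0.1],"spin":0},
  {"xyz":[0,0,0.06],"spin":0},
  {"xyz":[0,0,0.03],"spin":0},
  {"xyz":[0,0,0.01],"spin":0},
  {"xyz":[0,0,0],"spin":0},
  {"xyz":[0,0,0],"spin":0},
])

```text
time: 30.95
tool_pos: [566.5, 154.9, 10.6]
tcp_rot: [-3.142, -0.001, -0.199]
contact_force: [-0.4, 0.4, -0.3]
grip_width: 17.7
finger_force: 30.0
```

Run:
```python
from m import *
from go import go
go(566.1,154.9,10,-.2)
I={n:bot.capture(n) for n in C}
# orange handle end seen in scene
b=local(I['scene'],(424,235),22,lambda w:mask(w,(3,160,110),(18,255,255)))
if b:
    P=C['scene'].plane(b[2],20)[:,:2]; print('handle',b[0],P.min(0),P.max(0),cv2.minAreaRect(P.astype(np.float32)))
```

```text
[566.5 154.9  10.6] [-3.1 -0.  -0.2] shift units [-0.  0.  0.] spin units 0.01 t 30.95 w 17.7
handle [423.3 231.2] [561.9 134.6] [611.5 163.4] ((585.95068359375, 149.0450439453125), (21.087154388427734, 50.823692321777344), 78.9960708618164)
```

The handle end lies at x ≈ 604 once its end face is allowed for, against 603 wanted. I lower the last half millimetre, release and rise.

Request:
jog_arm([
  {"xyz":[0,0,0.008],"spin":0},
  {"xyz":[0,0,0],"spin":0},
  {"xyz":[0,0,0],"spin":0},
  {"xyz":[0,0,0],"spin":0},
  {"xyz":[0,0,0],"spin":0},
  {"xyz":[0,0,0],"spin":0},
  {"xyz":[0,0,0],"spin":0},
  {"xyz":[0,0,0],"spin":0},
  {"xyz":[0,0,0],"spin":0},
  {"xyz":[0,0,0],"spin":0},
])

```text
time: 32.3
tool_pos: [566.4, 154.8, 9.9]
tcp_rot: [-3.142, -0.0, -0.199]
contact_force: [-1.3, -0.5, 6.0]
grip_width: 17.8
finger_force: 30.0
```

Request:
jog_arm([
  {"xyz":[0,0,0],"spin":0},
  {"xyz":[0,0,0],"spin":0},
  {"xyz":[0,0,0],"spin":0},
  {"xyz":[0,0,0],"spin":0},
  {"xyz":[0,0,0],"spin":0},
  {"xyz":[0,0,-0.1],"spin":0},
  {"xyz":[0,0,-0.3],"spin":0},
  {"xyz":[0,0,-0.4],"spin":0},
  {"xyz":[0,0,-0.4],"spin":0},
  {"xyz":[0,0,-0.4],"spin":0},
], gripper=50)

```text
time: 33.55
tool_pos: [566.2, 154.9, 139.4]
tcp_rot: [-3.141, -0.001, -0.199]
contact_force: [0.6, -1.2, 0.0]
grip_width: 45.9
finger_force: 0.0
```

Request:
jog_arm([
  {"xyz":[0,0.4,0],"spin":0},
  {"xyz":[0,0.5,0],"spin":0},
  {"xyz":[0,0.5,0],"spin":0},
  {"xyz":[0,0.5,0],"spin":0},
  {"xyz":[0,0.5,0],"spin":0},
  {"xyz":[0,0.5,0],"spin":0},
  {"xyz":[0,0.5,0],"spin":0},
  {"xyz":[0,0.5,0],"spin":0},
  {"xyz":[0,0.3,0],"spin":0},
  {"xyz":[0,0,0],"spin":0},
])

```text
time: 34.8
tool_pos: [499.6, -176.0, 138.2]
tcp_rot: [3.141, -0.001, -0.202]
contact_force: [-0.1, -0.1, -0.8]
grip_width: 46.1
finger_force: 0.0
```

Run:
```python
from h import *
s=bot.capture("scene"); t=bot.capture("top")
cv2.imwrite("pics/end.png",np.vstack([cv2.resize(s[170:280,370:570],(545,300),interpolation=cv2.INTER_CUBIC),cv2.resize(t[120:250,70:306],(545,300),interpolation=cv2.INTER_CUBIC)]))
```

```text
(no output)
```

View pics/end.png

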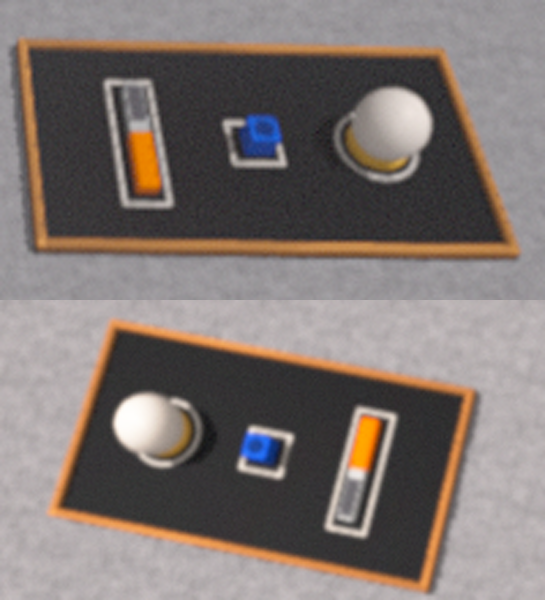

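All three lie in place: ball at (390,123) in the upper view, chalk at (262,137), file at (140,143). I check the chalk's centring, which looks about 1–2 mm off.

Run:
```python
from m import *
I={n:bot.capture(n) for n in C}; r=[]
for n,p in(("scene",(466,219)),("top",(183,184))):
    b=local(I[n],p,14,lambda w:mask(w,(105,120,30),(130,255,255))); r.append(b[0])
    print(n,b[0],cv2.minAreaRect(C[n].plane(b[2],17)[:,:2].astype(np.float32)))
print(tri([r[0]],[r[1]]))
# square centre again, floor plane
o=bot.get_obs(); print(o['time'],o['contact_force'])
```

```text
scene [465.2 219.1] ((573.4512329101562, 251.62741088867188), (34.686641693115234, 41.34332275390625), 77.1150894165039)
top [182.1 184.2] ((573.4034423828125, 252.29786682128906), (37.80504608154297, 27.038179397583008), 77.86579895019531)
[[573.6 251.9  16.6   0.5]]
35.0 [-0.1 -0.2  0.2]
```

```bash
python3 -c "
from plant import bot
print(bot.close_job())"
```

```text
the job is handed in; nothing more can be done
None
```

The tray is laid out and handed in at 35 s: the cue ball is in the brass seat, the blue chalk stands square in its box (about 1 mm off centre), and the file lies inside its outline.

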